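# Zero the swelling gauge and measure a battery module

## Task

While the gauge's nest is still empty, turn the knob on the dial box until its pointer reads zero (the long mark with the stud) and let go. Then set the longer of the two battery modules down flat in the nest between the rails, either way round, without dropping it, and press the treadle all the way down to its stop, hold it there for a moment and let it spring back up. Leave everything else on the bench where it is.

Things in the scene. Friction and masses are not known exactly. Their poses are not given: they have to be found in the camera images.
- dial_box: fixed grey instrument box, 150 x 150 mm, 62 mm high to the round white dial face (132 mm across) on its top; origin at the centre of its underside, z up. The face has a tick every 10 degrees, over 150 degrees either side of zero. It carries the knob at the dial's centre.
- zero_mark (a point): the zero mark on the dial face: the longest and widest tick, with a small steel stud at the rim beyond it; 58 mm from the dial centre along the box's +x axis, height 63 mm
- knob_grip (a point): on the knob's vertical axis (dial centre), 89 mm above the table; does not turn with the knob. Black knob: round skirt 62 mm across and, on it, an upright grip bar 58 mm long, 20 mm thick, from 71 to 105 mm above the table. The bar lies along the pointer's line; the narrow steel pointer sticks out of one end, close to the dial face, its tip 53 mm from the axis.
- zero_knob (a joint): angle of the knob and its pointer in rad, positive anticlockwise seen from above, 0 when the pointer is on the zero mark (pointing along the dial box's +x). Turns from -0.8 to 2.6 (no stop at zero) and stays where it is left; friction about 0.05 N m.
- gauge: fixed swelling gauge: dark steel base plate 270 x 270 mm, 20 mm thick; origin at the centre of its underside, z up. The nest is on its +y half, the blue treadle on its -y half. A steel jaw at the nest's +x end is driven by the treadle: pressing moves it 18 mm towards -x and pushes the module almost up to the end stop.
- nest (a point): middle of the nest's floor, on the plate (z 20 mm), at x -20, y +60 mm in the gauge's frame; same axes. The nest runs along x: two aluminium rails 150 mm long, 12 mm high, 68 mm apart (centred on this y); at -x an end stop 40 mm high, inner face 85 mm from the point; at +x the jaw, 38 mm high, face at rest 84 mm from the point.
- tread (a point): centre of the top of the treadle's ribbed aluminium tread pad (78 mm long in x, 64 mm wide); moves with the treadle. 99 mm above the table at rest, 56 mm at the stop. The treadle arm is 172 mm from the axle to the tread and slopes up to the tread (0.25 rad) at rest, level at the stop.
- treadle_axle (a point): centre of the treadle's hinge, axis along the gauge's y, 45 mm above the table, at the gauge's +x end
- treadle (a joint): treadle angle in rad: 0 at rest (up), 0.25 fully down on its stop; springs back. About 5 to 10 N at the tread.
- long_module: loose battery module to be measured: a black plastic block with aluminium end plates, 150 mm long (its x), 60 mm wide (its y), 65 mm high, with two 7 mm high terminal studs on top near one end; about 0.5 to 0.85 kg; origin at the centre of its underside, z up. Lies on the bench.
- short_module: a like module but only 105 mm long (its x), 60 mm wide, 65 mm high; a bystander, leave it alone. Origin at the centre of its underside.
- tub: white open plastic tub, 110 mm across, 120 mm high; a bystander. Origin at the centre of its underside.
- multimeter: yellow hand multimeter lying on its back, 150 mm long (its x), 78 mm wide, 34 mm thick; a bystander. Origin at the centre of its underside.
- screwdriver: screwdriver, 200 mm long, lying along its x; a bystander
Not all that is in view belongs to the job. What is shaped like the long_module but orange or turquoise is not meant.

How it is judged:
By the outcome, as a careful person would: the job done as asked, in the order asked, and still so for the second after the job is handed in, with the robot touching nothing.
It also fails if it takes over 69 s, if anything falls off the work surface, if the arm or the gripper's body presses on something with over 40 N, if the wrist force passes 120 N, or if a joint passes its speed limit or range.

## Robot

A 6-joint arm with a two-finger parallel gripper is mounted at the origin on the work surface. World frame = base frame: x ahead of the robot, y to its left, z up, the work surface at z = 0. Lengths are in m, angles in rad, forces in N, time in s.
With the tool pointing down it reaches from about 0.35 to 0.8 m from the base axis. Payload 7.3 kg.
Tool frame: the origin (TCP) lies at the very end of the fingers, on their centre line; the grasp point (between the pads) lies 19 mm behind it (env.grasp_offset is the distance from the TCP to the grasp point, in m); z points along the fingers, y is the line along which they close (so a half turn about z gives the same grasp; the last joint's range is limited). The gripper opens to 85 mm and grips with 20 to 120 N. Pads are 22 mm wide; open, the fingers measure 114 mm over their backs; the gripper's body (76 mm by 85 mm) begins 54 mm behind the grasp point. The pads swing forward as they close: fully open they stand 13 mm farther back than shut.
Start: joints at [-1.277, 0.342, 1.524, -0, 1.275, -0.146], TCP at [0.224, -0.475, 0.231] pointing down, gripper open.
Joint ranges: [-2.53, 2.53], [-0.77, 2.02], [0.04, 2.7], [-1, 4.14], [0.28, 2.66], [-3.11, 3.11]. Speed limits (rad/s): [2.57, 2.57, 3.14, 3.14, 3.14, 3.14].

## Interface

Orientations are given as [roll, pitch, yaw] about the fixed x, y, z axes, in that order (R = Rz(yaw) Ry(pitch) Rx(roll)).
In Python, from plant import env gives the robot as it stands. The module is installed in compiled form; this text tells all that it offers.
- The arm moves only by the tool apply_moves, never from a script. Its argument "increments" is a list of rows, each a list of 5 numbers: the shift along the tool's x, y, z normalised to -1 to 1, where 1 is 0.4 m, then the turn about the tool's z normalised to -1 to 1, where 1 is 360 degrees, then the opening, from 0 (shut) to 1 (fully open). A call has 1 to 10 rows; each row is the pose to reach, as a shift and turn from the pose commanded when the call began, along the tool's axes at that moment, turning the shorter way round; what a row does not reach only later rows make up. A row lasts 1/8 s, in which the tool goes at most 62.5 mm and 10.7 degrees, less where a joint would pass 70% of its speed; a pose out of reach is approached as far as the arm can. A call with a number of a shift or a turn outside -1 to 1 is refused whole. A call with a gripper value outside its range is refused whole. The fingers move at their own pace and stop on an object; "grip_force" is the grip in N (left out, the last holds). Time passes only in rows, so rows that repeat a pose let the fingers close. It gives the time, the measured TCP pose, the force, the opening and the grip force at its end, in the units of the state.
- env.state(): the state, without advancing time (a new reading comes with each control period).
- env.get_image(name): name is "scene" or "top"; returns (picture, depth): 480x640x3 uint8, blue, green, red; 480x640 float32, m along the optical axis (not along the pixel's ray), 0 where there is no reading.
- env.camera_params(name): a dict with "fx", "fy", "cx", "cy" (pixels), "rvec" (rotation vector, rad) and "tvec" (3), from world to camera coordinates, as OpenCV has them. Camera axes: x right, y down, z forward; pixel columns grow to the right and rows downward; lengths in m; the calibration is good to about 2 mm. A picture is of the moment at which its call begins. camera_params takes no time and is no camera call.
- env.finish_job(): hands the job in; it is judged then, once.
The state is a dict: "t": time; "joint_pos": joint angles; "joint_velocities": joint speeds; "joint_efforts": joint torques, N m; "tcp_pos": TCP position; "tcp_rot": TCP orientation; "contact_force": force on the tool from outside, world axes, zero at the start; "torque": the same for the moment, N m; "grip_width": finger opening in m; "grasp_force": force on a finger pad.
Only numpy, scipy, OpenCV 4.12 (cv2) and the standard library are available. Lean on these libraries where they do the work, as an engineer would, in place of code of your own. Each camera call takes 0.05 s, during which the arm holds its last target. There are 200 camera calls.

## Working session

There is one attempt and no reset: what is moved stays moved. The work goes in short steps, Python scripts to look and compute and a tool call to move; the robot and the scene stay as the last step left them, time stands still between calls to the robot, and variables do not carry over. Pictures are saved under pics/ and viewed, at most 10 in all, crops included, and the job is handed in when it is done.

Besides the shell and the picture viewer there is one more tool, called after "Emit:" in YAML: its name, and indented under it one key for each argument. apply_moves: Moves the arm, as the interface text tells. Scaled input: -1 to 1 covers 0.4 m each way for a shift and 360 degrees each way for a turn. Its arguments: {"type":"object","properties":{"increments":{"type":"array"},"grip_force":{"type":"number"}},"required":["increments"]}

```bash
mkdir -p pics; cat > h.py <<'E'
import numpy as np, cv2
from plant import env
def cam(n):
    p=env.camera_params(n); K=np.array([[p['fx'],0,p['cx']],[0,p['fy'],p['cy']],[0,0,1]])
    R=cv2.Rodrigues(np.array(p['rvec'],float))[0]; return K,R,np.array(p['tvec'],float).reshape(3)
def plane(n,uv,z):
    K,R,t=cam(n); uv=np.atleast_2d(uv).astype(float); d=(R.T@np.linalg.inv(K)@np.c_[uv,np.ones(len(uv))].T).T
    c=-R.T@t; return c+d*((z-c[2])/d[:,2])[:,None]
def proj(n,P):
    K,R,t=cam(n); q=(K@(R@np.atleast_2d(P).T+t[:,None])).T; return q[:,:2]/q[:,2:]
def cloud(n,depth):
    K,R,t=cam(n); v,u=np.mgrid[:480,:640]; 
    c=np.stack([(u-K[0,2])/K[0,0]*depth,(v-K[1,2])/K[1,1]*depth,depth],-1)
    return (c-t)@R
E
python3 - <<'E'
from h import *
for n in('scene','top'):
    im,d=env.get_image(n); cv2.imwrite(f'pics/{n}0.png',im); np.save(f'{n}0.npy',d)
    K,R,t=cam(n); print(n,K[0,0],-R.T@t,R[2], (d>0).mean())
print(env.state(),env.grasp_offset)
E
```

```text
scene 575.2801624216402 [1.5593688  0.20075571 1.18737816] [-0.66859473 -0.17118981 -0.72365402] 0.9908854166666666
top 518.7506142260124 [ 0.42812003 -0.07776306  1.1790456 ] [ 0.0799833   0.00149162 -0.99679509] 0.9961555989583334
{'t': 0.1, 'joint_pos': array([-1.27698836e+00,  3.42643247e-01,  1.52491586e+00,  1.81793972e-06,
        1.27542089e+00, -1.46001515e-01]), 'joint_velocities': array([ 0.00131944, -0.00047109, -0.00212745, -0.00019914, -0.00094452,
       -0.00050069]), 'joint_efforts': array([ 1.11144931e-03, -4.34450054e+01, -2.46491379e+01, -1.85180388e-04,
        4.69022751e-03,  2.61680913e-05]), 'tcp_pos': array([ 0.22344195, -0.47467855,  0.23070252]), 'tcp_rot': array([-3.14022033e+00, -2.03554132e-04,  4.39808809e-01]), 'contact_force': array([-0.48861628,  0.40994874, -1.02031182]), 'torque': array([0.04234581, 0.02617952, 0.01027202]), 'grasp_force': 0.0, 'grip_width': 0.0854404786957997} 0.0187
```

View pics/scene0.png

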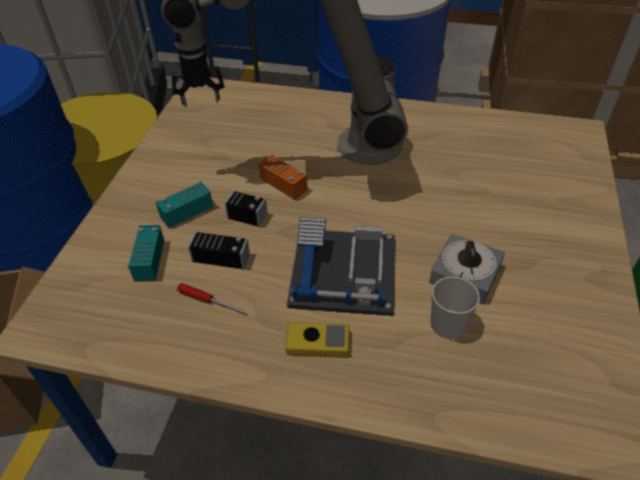

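View pics/top0.png

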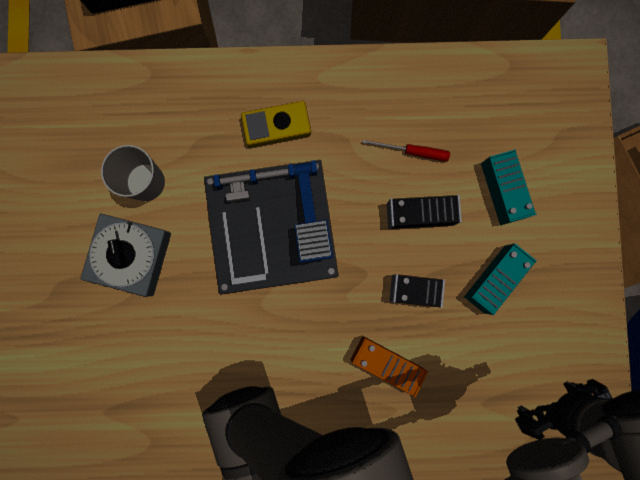

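Top view: black modules lie at px (425,212), the long one, and (417,291), the short one. The look-alikes are turquoise at (508,187) and (502,279) and orange at (388,366). I choose the black one at (425,212). The dial is at (120,254), the gauge at (270,227) with its end stop at (248,279), jaw at (237,190) and tread at (313,241), and the tub at (133,173).

```bash
cat > m.py <<'E'
from h import *
def rect(P): 
    r=cv2.minAreaRect(P.astype(np.float32)*1000); b=cv2.boxPoints(r)
    e=b[1]-b[0],b[2]-b[1]; e=max(e,key=np.linalg.norm)
    return np.round(r[0],1),np.round(sorted(r[1]),1),round(float(np.degrees(np.arctan2(e[1],e[0])))%180,1)
def sel(C,box,z0,z1):
    c=np.array(box); m=(C[...,0]>c[0])&(C[...,0]<c[1])&(C[...,1]>c[2])&(C[...,1]<c[3])&(C[...,2]>z0)&(C[...,2]<z1)
    n,l,s,_=cv2.connectedComponentsWithStats(m.astype(np.uint8)); 
    return C[l==1+np.argmax(s[1:,4])] if n>1 else C[m]
if __name__=='__main__':
    for n in('top','scene'):
        C=cloud(n,np.load(f'{n}0.npy'))
        def near(name,uv,z,r,z0,z1):
            p=plane('top',[uv],z)[0]; P=sel(C,[p[0]-r,p[0]+r,p[1]-r,p[1]+r],z0,z1)
            print(n,name,rect(P[:,:2]),'z',np.round(np.median(P[:,2])*1e3,1),len(P))
        near('long',(425,212),.065,.1,.058,.069)
        near('short',(417,291),.065,.09,.058,.069)
        near('dialbox',(125,255),.062,.11,.05,.068)
        near('knobbar',(120,252),.1,.05,.095,.112)
        near('plate',(270,227),.02,.2,.012,.027)
        near('tread',(313,241),.099,.06,.085,.11)
        near('endstop',(248,279),.06,.06,.05,.07)
        near('jaw',(237,190),.06,.05,.05,.07)
        near('tub',(130,172),.12,.09,.105,.13)
    im=cv2.imread('pics/top0.png')
    a=cv2.resize(im[205:305,70:180],None,fx=5,fy=5,interpolation=2); b=cv2.resize(im[180:320,375:475],None,fx=3,fy=3,interpolation=2)
    o=np.zeros((500,860,3),np.uint8); o[:500,:550]=a; o[:420,555:855]=b
    cv2.imwrite('pics/crop1.png',o[:, :800])
E
python3 m.py
```

```text
top long (array([ 591.9, -318.6]), array([ 60.8, 151.2]), 91.5) z 63.5 1859
top short (array([ 418.8, -297.3]), array([ 59.9, 105.9]), 82.4) z 63.6 1322
top dialbox (array([511.5, 340.9]), array([150.1, 151.9]), 74.0) z 61.6 4025
top knobbar (array([511.5, 340.8]), array([21. , 58.1]), 11.4) z 104.7 299
top plate (array([570.3,  22.5]), array([269.2, 270.5]), 97.1) z 20.5 9999
top tread (array([529.3, -73.5]), array([69.9, 84.9]), 6.8) z 99.6 1252
top endstop (array([452.3,  67.7]), array([14. , 75.6]), 97.1) z 60.3 232
top jaw (array([635.4,  90.6]), array([17. , 50.6]), 98.0) z 58.2 179
top tub (array([681.8, 309.2]), array([108.3, 108.5]), 54.4) z 117.9 607
scene long (array([ 593.6, -318.1]), array([ 67.9, 153.3]), 91.5) z 62.6 906
scene short (array([ 421.5, -296.8]), array([ 64. , 108.9]), 80.9) z 62.2 516
scene dialbox (array([513.5, 340.7]), array([150.2, 156. ]), 164.0) z 60.2 2039
scene knobbar (array([515.5, 340.9]), array([22.5, 61.1]), 7.9) z 103.3 152
scene plate (array([572.5,  21.9]), array([270.2, 277.2]), 7.3) z 19.1 5531
scene tread (array([529.2, -73.9]), array([70. , 87.6]), 6.9) z 97.0 682
scene endstop (array([453.8,  67.5]), array([20.8, 74.3]), 99.0) z 57.6 152
scene jaw (array([635.9,  90.6]), array([22.9, 48.2]), 102.7) z 56.6 128
scene tub (array([683.3, 309. ]), array([108.6, 109.5]), 14.6) z 114.9 518
```

View pics/crop1.png

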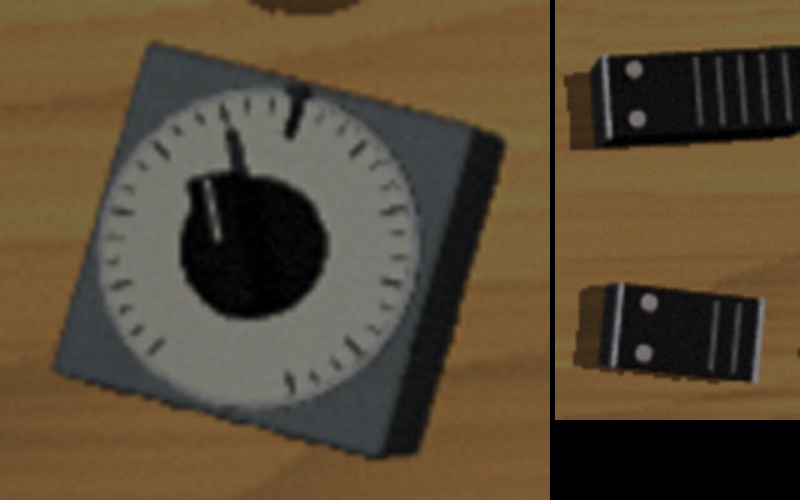

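The crop shows the dial pointer tip at about full px (116,230), anticlockwise of the studded zero at (130,223). The upper black module (425,212) measures 151 mm, so it is the long one. All the points agree with the given sizes.

```bash
cat > go.py <<'E'
from h import *; import sys
# usage: go.py x y z yawdeg [more targets], all from present pose
s=env.state(); from scipy.spatial.transform import Rotation as Ro
R=Ro.from_euler('xyz',s['tcp_rot']).as_matrix(); yaw=np.degrees(s['tcp_rot'][2])
print('t',s['t'],np.round(s['tcp_pos'],4),'yaw',round(yaw,2),'roll/pitch',s['tcp_rot'][:2],'j6',s['joint_pos'][5])
a=list(map(float,sys.argv[1:]))
for i in range(0,len(a),4):
    d=R.T@(np.array(a[i:i+3])-s['tcp_pos'])/.4; w=(-(a[i+3]-yaw)+180)%360-180
    print(np.round(d,4).tolist(),round(w/360,4))
E
python3 go.py .42 -.13 .25 11.4 
python3 - <<'E'
from h import *
c=np.array([.5115,.3409]); p=plane('top',[(116,230.5),(129.5,226)],.064)[:,:2]-c
print(np.degrees(np.arctan2(p[:,1],p[:,0])),np.linalg.norm(p,axis=1))
E
```

```text
t 0.1 [ 0.2234 -0.4747  0.2307] yaw 25.2 roll/pitch [-3.14022033e+00 -2.03554132e-04] j6 -0.14600151523318824
[0.8115, -0.5705, -0.0473] 0.0383
[ 12.6975271  -16.31728486] [0.05248255 0.0628534 ]
```

Emit:
apply_moves:
  increments:
    - [0.81,-0.57,-0.05,0.038,0.7]
    - [0.81,-0.57,-0.05,0.038,0.7]
    - [0.81,-0.57,-0.05,0.038,0.7]
    - [0.81,-0.57,-0.05,0.038,0.7]
    - [0.81,-0.57,-0.05,0.038,0.7]
    - [0.81,-0.57,-0.05,0.038,0.7]
    - [0.81,-0.57,-0.05,0.038,0.7]
    - [0.81,-0.57,-0.05,0.038,0.7]

```text
t: 1.1
tcp_pos: [0.42, -0.1294, 0.2511]
tcp_rot: [-3.141, 0.0, 0.204]
contact_force: [-0.3, 0.0, -0.7]
grip_width: 0.0598
grasp_force: 0.0
```

```bash
python3 go.py .48 .15 .25 11.4 .5115 .3409 .2 11.4
```

```text
t 1.1 [ 0.42   -0.1294  0.2511] yaw 11.72 roll/pitch [-3.14136526e+00  3.37723055e-04] j6 0.8927502219120683
[0.2887, -0.6535, 0.0028] 0.0009
[0.4628, -1.1048, 0.1278] 0.0009
```

Emit:
apply_moves:
  increments:
    - [0.4,-0.98,0,0,0.7]
    - [0.4,-0.98,0,0,0.7]
    - [0.4,-0.98,0,0,0.7]
    - [0.4,-0.98,0,0,0.7]
    - [0.4,-0.98,0,0,0.7]
    - [0.4,-0.98,0,0,0.7]
    - [0.4,-0.98,0,0,0.7]
    - [0.4,-0.98,0,0,0.7]
    - [0.4,-0.98,0,0,0.7]

```text
t: 2.22
tcp_pos: [0.4983, 0.2838, 0.2507]
tcp_rot: [3.141, 0.001, 0.2]
contact_force: [-0.6, -1.0, 0.1]
grip_width: 0.0595
grasp_force: 0.0
```

```bash
python3 go.py .5115 .3409 .14 11.5 .5115 .3409 .08 11.5
```

```text
t 2.225 [0.4983 0.2838 0.2507] yaw 11.47 roll/pitch [3.14054127e+00 1.40753837e-03] j6 1.75526156630128
[0.0612, -0.1336, 0.2764] -0.0001
[0.0614, -0.1338, 0.4264] -0.0001
```

Emit:
apply_moves:
  increments:
    - [0.061,-0.134,0.1,0,0.7]
    - [0.061,-0.134,0.2,0,0.7]
    - [0.061,-0.134,0.276,0,0.7]
    - [0.061,-0.134,0.276,0,0.7]
    - [0.061,-0.134,0.276,0,0.7]
    - [0.061,-0.134,0.276,0,0.7]

```text
t: 2.98
tcp_pos: [0.5125, 0.3424, 0.143]
tcp_rot: [-3.141, -0.003, 0.2]
contact_force: [0.0, -0.5, -0.0]
grip_width: 0.0599
grasp_force: 0.0
```

```bash
python3 go.py .5115 .3409 .08 11.5
```

```text
t 2.975 [0.5125 0.3424 0.143 ] yaw 11.47 roll/pitch [-3.14081182 -0.00338586] j6 1.8355881181620992
[-0.0036, 0.0034, 0.1575] -0.0001
```

Emit:
apply_moves:
  increments:
    - [-0.003,0.003,0.08,0,0.7]
    - [-0.003,0.003,0.15,0,0.7]
    - [-0.003,0.003,0.15,0,0.7]
    - [-0.003,0.003,0.15,0,0.7]

```text
t: 3.48
tcp_pos: [0.5114, 0.3416, 0.0826]
tcp_rot: [-3.141, -0.003, 0.201]
contact_force: [-0.0, 0.5, -0.3]
grip_width: 0.0597
grasp_force: 0.0
```

Emit:
apply_moves:
  increments:
    - [0,0,0,0,0]
    - [0,0,0,0,0]
    - [0,0,0,0,0]
    - [0,0,0,0,0]
    - [0,0,0,0,0]
    - [0,0,0,0,0]
  grip_force: 25

```text
t: 4.22
tcp_pos: [0.5108, 0.3417, 0.0819]
tcp_rot: [-3.141, -0.002, 0.201]
contact_force: [-1.4, 1.0, 6.0]
grip_width: 0.0196
grasp_force: 28.1
```

```bash
python3 go.py .5115 .3409 .08 -16.1
```

```text
t 4.225 [0.5108 0.3417 0.0819] yaw 11.52 roll/pitch [-3.14092173e+00 -1.55503089e-03] j6 1.8344200541394087
[0.0014, 0.0023, 0.0047] 0.0767
```

Emit:
apply_moves:
  increments:
    - [0,0,0,0.02,0]
    - [0,0,0,0.04,0]
    - [0,0,0,0.06,0]
    - [0,0,0,0.0767,0]
    - [0,0,0,0.0767,0]
    - [0,0,0,0.0767,0]
    - [0,0,0,0.0767,0]
    - [0,0,0,0.0767,0]

```text
t: 5.22
tcp_pos: [0.5108, 0.3416, 0.0819]
tcp_rot: [-3.14, -0.001, -0.281]
contact_force: [-1.0, 0.4, 5.8]
grip_width: 0.0195
grasp_force: 28.2
```

Emit:
apply_moves:
  increments:
    - [0,0,0,0,0.7]
    - [0,0,0,0,0.7]
    - [0,0,0,0,0.7]
    - [0,0,0,0,0.7]
    - [0,0,-0.15,0,0.7]
    - [0,0,-0.3,0,0.7]
    - [0,0,-0.4,0,0.7]
    - [-0.05,0.3,-0.4,0,0.7]
    - [-0.1,0.5,-0.4,0,0.7]
    - [-0.1,0.7,-0.4,0,0.7]

```text
t: 6.48
tcp_pos: [0.4291, 0.1705, 0.2409]
tcp_rot: [3.142, -0.001, -0.28]
contact_force: [1.3, -0.6, 0.9]
grip_width: 0.0599
grasp_force: 0.0
```

```bash
python3 - <<'E'
from m import *
for n in('top','scene'):
    im,d=env.get_image(n); C=cloud(n,d)
    if n=='top': cv2.imwrite('pics/dial2.png',cv2.resize(im[205:305,70:180],None,fx=5,fy=5,interpolation=2))
    print(n,rect(sel(C,[.45,.57,.28,.4],.095,.112)[:,:2]),rect(sel(C,[.40,.62,.23,.45],.05,.068)[:,:2]))
E
python3 go.py .5919 -.3186 .25 91.5
```

```text
top (array([521.9, 337.3]), array([20.8, 35.5]), 166.2) (array([530.9, 335.7]), array([109.9, 152. ]), 74.0)
scene (array([515. , 340.2]), array([20.8, 61.1]), 163.3) (array([513.5, 340.8]), array([150.7, 158.9]), 164.6)
t 6.575 [0.4277 0.168  0.2409] yaw -16.3 roll/pitch [3.13925542e+00 1.27962295e-03] j6 2.0639216284239383
[0.7353, 1.0524, -0.0212] -0.2994
```

View pics/dial2.png

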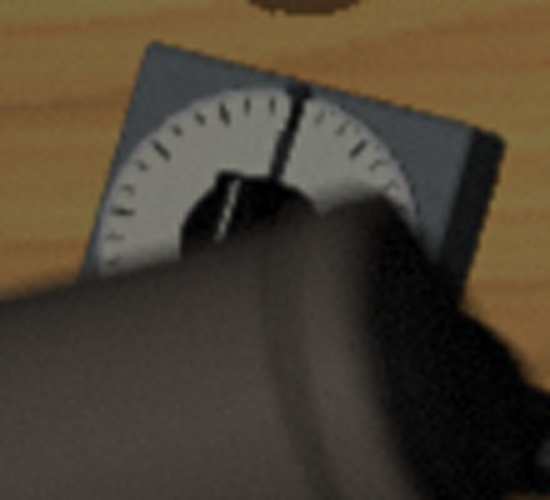

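The pointer now lies along the studded zero tick, crop px (285,170) to (300,90). I'll measure it again once the arm is out of the way.

Emit:
apply_moves:
  increments:
    - [0.1,0.12,0,-0.03,1]
    - [0.2,0.25,0,-0.06,1]
    - [0.3,0.4,0,-0.09,1]
    - [0.4,0.52,0,-0.12,1]
    - [0.5,0.65,0,-0.15,1]
    - [0.55,0.8,0,-0.18,1]
    - [0.65,0.9,0,-0.21,1]
    - [0.73,1,0,-0.24,1]
    - [0.73,1,0,-0.27,1]
    - [0.73,1,0,-0.2994,1]

```text
t: 7.82
tcp_pos: [0.6006, -0.2957, 0.2394]
tcp_rot: [-3.141, -0.0, 1.503]
contact_force: [-0.8, 0.6, -0.3]
grip_width: 0.0854
grasp_force: 0.0
```

```bash
python3 go.py .5919 -.3186 .12 91.5  .5919 -.3186 .032 91.5
python3 - <<'E'
from m import *
for n in('top','scene'):
    im,d=env.get_image(n); C=cloud(n,d)
    b=rect(sel(C,[.45,.57,.28,.4],.095,.112)[:,:2]);q=rect(sel(C,[.40,.62,.23,.45],.05,.068)[:,:2])
    print(n,b,q,rect(sel(C,[.5,.69,-.41,-.22],.058,.069)[:,:2]))
E
```

```text
t 7.825 [ 0.6006 -0.2957  0.2394] yaw 86.11 roll/pitch [-3.14091380e+00 -1.69585868e-04] j6 -0.503837441764091
[-0.0586, -0.0176, 0.2985] -0.015
[-0.0587, -0.0174, 0.5185] -0.015
top (array([511.2, 340.6]), array([21.4, 57.6]), 164.5) (array([511.5, 340.7]), array([150. , 151.8]), 74.1) (array([ 600. , -323.3]), array([46.9, 50.1]), 151.7)
scene (array([513. , 341.1]), array([20.9, 59. ]), 165.4) (array([511.9, 341. ]), array([150.5, 156.5]), 164.2) (array([ 593.3, -317.9]), array([ 67.2, 151.9]), 91.7)
```

Emit:
apply_moves:
  increments:
    - [-0.0586,-0.0176,0,-0.015,1]
    - [-0.0586,-0.0176,0.1,-0.015,1]
    - [-0.0586,-0.0176,0.2,-0.015,1]
    - [-0.0586,-0.0176,0.28,-0.015,1]
    - [-0.0586,-0.0176,0.28,-0.015,1]
    - [-0.0586,-0.0176,0.28,-0.015,1]
    - [-0.0586,-0.0176,0.28,-0.015,1]

```text
t: 8.8
tcp_pos: [0.5923, -0.3167, 0.1311]
tcp_rot: [3.139, 0.002, 1.593]
contact_force: [-0.1, -0.9, -0.6]
grip_width: 0.0852
grasp_force: 0.0
```

```bash
python3 go.py .5922 -.3185 .034 91.5
```

```text
t 8.8 [ 0.5923 -0.3167  0.1311] yaw 91.26 roll/pitch [3.13870371e+00 2.18523533e-03] j6 -0.6269788013988228
[-0.004, -0.001, 0.2427] -0.0007
```

Emit:
apply_moves:
  increments:
    - [-0.004,-0.001,0.08,-0.0007,1]
    - [-0.004,-0.001,0.16,-0.0007,1]
    - [-0.004,-0.001,0.2427,-0.0007,1]
    - [-0.004,-0.001,0.2427,-0.0007,1]
    - [-0.004,-0.001,0.2427,-0.0007,1]
    - [-0.004,-0.001,0.2427,-0.0007,1]

```text
t: 9.55
tcp_pos: [0.5921, -0.3186, 0.0341]
tcp_rot: [3.139, 0.002, 1.598]
contact_force: [-0.0, -0.1, 0.5]
grip_width: 0.0853
grasp_force: 0.0
```

Emit:
apply_moves:
  increments:
    - [0,0,0,0,0.5]
    - [0,0,0,0,0.5]
    - [0,0,0,0,0.5]
    - [0,0,0,0,0.5]
    - [0,0,0,0,0.5]
  grip_force: 60

```text
t: 10.18
tcp_pos: [0.5912, -0.3182, 0.0331]
tcp_rot: [3.141, 0.001, 1.598]
contact_force: [-1.8, 1.1, 6.1]
grip_width: 0.059
grasp_force: 69.1
```

```bash
python3 go.py .5919 -.3186 .16 91.5
```

```text
t 10.175 [ 0.5912 -0.3182  0.0331] yaw 91.56 roll/pitch [3.14078538e+00 9.84740517e-04] j6 -0.6346401067239832
[-0.0014, 0.002, -0.3173] 0.0002
```

Emit:
apply_moves:
  increments:
    - [0,0,-0.02,0,0.5]
    - [0,0,-0.06,0,0.5]
    - [0,0,-0.14,0,0.5]
    - [0,0,-0.25,0,0.5]
    - [0,0,-0.35,0,0.5]
    - [0,0,-0.42,0,0.5]
    - [0,0,-0.42,0,0.5]
    - [0,0,-0.42,0,0.5]

```text
t: 11.18
tcp_pos: [0.5902, -0.3173, 0.1981]
tcp_rot: [-3.139, -0.002, 1.598]
contact_force: [-0.8, 0.5, -9.1]
grip_width: 0.0587
grasp_force: 67.5
```

```bash
python3 go.py .5434 .0793 .2 7.1
python3 -c "
from m import *
s=env.state();print(s['contact_force'],s['grip_width'],s['torque'])"
```

```text
t 11.175 [ 0.5902 -0.3173  0.1981] yaw 91.55 roll/pitch [-3.13904160e+00 -1.81476382e-03] j6 -0.634626464704627
[0.9943, -0.09, -0.0028] 0.2346
[-0.76865633  0.47311    -9.13948275] 0.058726838232546166 [-0.01340168  0.05271789  0.00203946]
```

Emit:
apply_moves:
  increments:
    - [0.07,-0.01,0,0.02,0.5]
    - [0.2,-0.02,0,0.045,0.5]
    - [0.32,-0.03,0,0.07,0.5]
    - [0.44,-0.04,0,0.095,0.5]
    - [0.56,-0.05,0,0.12,0.5]
    - [0.68,-0.06,0,0.145,0.5]
    - [0.8,-0.07,0,0.17,0.5]
    - [0.9,-0.08,0,0.195,0.5]
    - [0.97,-0.09,0,0.22,0.5]
    - [0.994,-0.09,0,0.2346,0.5]

```text
t: 12.42
tcp_pos: [0.5426, 0.0805, 0.1979]
tcp_rot: [-3.141, 0.004, 0.122]
contact_force: [0.8, -0.4, -8.1]
grip_width: 0.0588
grasp_force: 67.8
```

```bash
python3 go.py .5434 .0793 .14 7.1
```

```text
t 12.425 [0.5426 0.0805 0.1979] yaw 7.01 roll/pitch [-3.14078694  0.00397965] j6 1.4557974886980514
[0.0022, 0.0035, 0.1448] -0.0003
```

Emit:
apply_moves:
  increments:
    - [0.001,0.001,0.05,0,0.5]
    - [0.001,0.001,0.145,0,0.5]
    - [0.001,0.001,0.145,0,0.5]
    - [0.001,0.001,0.145,0,0.5]
    - [0.001,0.001,0.145,0,0.5]

```text
t: 13.05
tcp_pos: [0.5456, 0.0782, 0.1432]
tcp_rot: [3.141, -0.003, 0.124]
contact_force: [0.9, -0.6, -7.5]
grip_width: 0.059
grasp_force: 70.1
```

```bash
python3 go.py .5434 .0793 .056 7.1
python3 - <<'E'
from m import *
out=[]
for n in('top','scene'):
    im,d=env.get_image(n); C=cloud(n,d)
    P=sel(C,[.4,.7,-.02,.18],.13,.18); print(n,rect(P[:,:2]),np.percentile(P[:,2],[5,50,95]))
    u,v=proj(n,[.543,.079,.1])[0].astype(int); out.append(cv2.resize(im[max(0,v-75):v+75,u-95:u+95],(570,450) if 0 else (400,316)))
cv2.imwrite('pics/over.png',np.hstack(out))
E
```

```text
t 13.05 [0.5456 0.0782 0.1432] yaw 7.09 roll/pitch [ 3.14121758e+00 -2.50206207e-03] j6 1.4504421284210487
[-0.0055, -0.0035, 0.2179] -0.0
top (array([507.7,  50.7]), array([22. , 68.5]), 1.7) [0.13871973 0.17267075 0.17699228]
scene (array([568.1,  79.7]), array([ 84.8, 117.2]), 6.6) [0.1394755  0.17130181 0.17675099]
```

View pics/over.png

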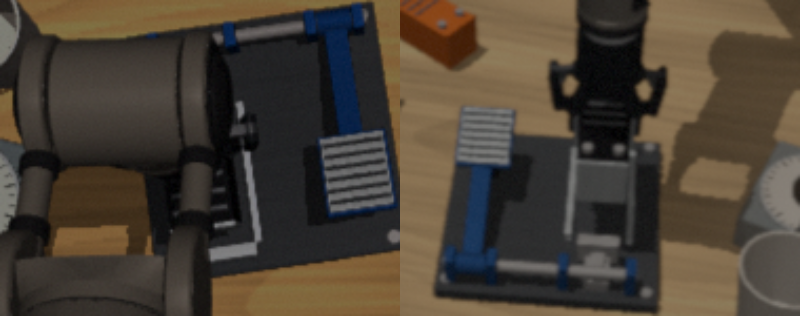

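The left half (top view) shows the module under the wrist above the nest. The right half (scene) shows its end plate at about (603,180), level between the rails at (570,205) and (632,200). Next I'll measure its lateral fit in the gauge frame.

```bash
python3 - <<'E'
from m import *
a=np.radians(7.1); A=np.array([[np.cos(a),np.sin(a)],[-np.sin(a),np.cos(a)]]); N=np.array([.5434,.0793])
def loc(C): L=C.copy(); L[...,:2]=(C[...,:2]-N)@A.T; return L*1e3
def near(L,x0,x1,y0,y1,z0,z1): return L[(L[...,0]>x0)&(L[...,0]<x1)&(L[...,1]>y0)&(L[...,1]<y1)&(L[...,2]>z0)&(L[...,2]<z1)]
pc=lambda v:np.round(np.percentile(v,[2,50,98]),1) if len(v) else None
L=loc(cloud('scene',env.get_image('scene')[1]))
P=near(L,55,95,-45,45,120,165); print('face x',pc(P[:,0]),'y',pc(P[:,1]),len(P))
for n in('top','scene'):
    L=loc(cloud(n,np.load(f'{n}0.npy')))
    for s in(1,-1):
        y=sorted((s*25,s*50)); P=near(L,-60,60,*y,28,36); print(n,'rail',s,pc(P[:,1]),pc(P[:,2]))
        for x0,x1 in((-60,-20),(20,60)): print('   med',np.median(near(L,x0,x1,*y,28,36)[:,1]))
    P=near(L,-110,-60,-25,25,50,64); print(' stop x',pc(P[:,0]),pc(P[:,1])); P=near(L,60,110,-25,25,50,62); print(' jaw x',pc(P[:,0]),pc(P[:,1]))
    P=near(L,-60,60,-25,25,10,26); print(' floor z',pc(P[:,2]))
E
```

```text
face x [73.7 77.2 81.2] y [-30.1  -1.7  27. ] 301
top rail 1 [33.8 37.6 41.8] [28.5 32.3 35.8]
   med 37.73030807715546
   med 37.354694430666406
top rail -1 [-42.  -38.1 -34.1] [28.8 32.4 35.5]
   med -38.12222614294069
   med -38.220594303009285
 stop x [-98.8 -91.8 -85.1] [-23.8   0.3  23.9]
 jaw x [ 84.2  91.2 100. ] [-23.3   0.3  23.2]
 floor z [15.9 20.5 24.6]
scene rail 1 [33.7 37.5 41.6] [28.5 32.  34.8]
   med 36.797457916696295
   med 37.606185697635134
scene rail -1 [-41.9 -37.9 -34.3] [28.1 31.  35.7]
   med -37.959203610252665
   med -37.38331688865103
 stop x [-100.7  -87.1  -81.2] [-23.8   0.6  22.7]
 jaw x [ 84.4  96.1 103.8] [-24.2  -1.5  23.7]
 floor z [13.5 19.1 24.3]
```

Emit:
apply_moves:
  increments:
    - [-0.0055,-0.0035,0.03,0,0.5]
    - [-0.0055,-0.0035,0.08,0,0.5]
    - [-0.0055,-0.0035,0.13,0,0.5]
    - [-0.0055,-0.0035,0.16,0,0.5]
    - [-0.0055,-0.0035,0.16,0,0.5]
    - [-0.0055,-0.0035,0.16,0,0.5]
    - [-0.0055,-0.0035,0.16,0,0.5]

```text
t: 14.08
tcp_pos: [0.5429, 0.0794, 0.0786]
tcp_rot: [3.141, -0.002, 0.124]
contact_force: [-0.0, 0.6, -8.9]
grip_width: 0.0591
grasp_force: 70.0
```

```bash
python3 go.py .5434 .0793 .056 7.1
```

```text
t 14.075 [0.5429 0.0794 0.0786] yaw 7.1 roll/pitch [ 3.14131430e+00 -1.61918173e-03] j6 1.4525350136541897
[0.0012, 0.0004, 0.0565] -0.0
```

Well aligned; lower slowly until touch.

Emit:
apply_moves:
  increments:
    - [0.001,0,0.02,0,0.5]
    - [0.001,0,0.035,0,0.5]
    - [0.001,0,0.045,0,0.5]
    - [0.001,0,0.052,0,0.5]
    - [0.001,0,0.056,0,0.5]
    - [0.001,0,0.059,0,0.5]
    - [0.001,0,0.059,0,0.5]
    - [0.001,0,0.059,0,0.5]

```text
t: 15.08
tcp_pos: [0.5428, 0.0794, 0.0543]
tcp_rot: [3.141, -0.0, 0.124]
contact_force: [0.1, 0.7, -8.1]
grip_width: 0.0589
grasp_force: 70.4
```

Emit:
apply_moves:
  increments:
    - [0,0,0.001,0,0.5]
    - [0,0,0.002,0,0.5]
    - [0,0,0.003,0,0.5]
    - [0,0,0.004,0,0.5]
    - [0,0,0.004,0,0.5]

```text
t: 15.7
tcp_pos: [0.5428, 0.0794, 0.0531]
tcp_rot: [3.141, -0.0, 0.124]
contact_force: [-2.4, 0.3, -0.9]
grip_width: 0.0592
grasp_force: 71.1
```

Emit:
apply_moves:
  increments:
    - [0,0,0,0,1]
    - [0,0,0,0,1]
    - [0,0,0,0,1]
    - [0,0,0,0,1]
    - [0,0,-0.05,0,1]
    - [0,0,-0.15,0,1]
    - [0,0,-0.27,0,1]
    - [0,0,-0.37,0,1]
    - [0,0,-0.37,0,1]

```text
t: 16.82
tcp_pos: [0.5445, 0.0795, 0.2041]
tcp_rot: [3.141, -0.007, 0.124]
contact_force: [0.7, 0.1, -0.8]
grip_width: 0.0852
grasp_force: 0.0
```

```bash
python3 go.py .5293 -.0735 .2 7.1  .5293 -.0735 .12 7.1
```

```text
t 16.825 [0.5445 0.0795 0.2041] yaw 7.1 roll/pitch [ 3.14062418 -0.0073103 ] j6 1.452581088683237
[-0.0851, 0.3748, 0.01] 0.0
[-0.0865, 0.3746, 0.21] 0.0
```

Emit:
apply_moves:
  increments:
    - [-0.03,0.12,0,0,0]
    - [-0.06,0.25,0,0,0]
    - [-0.085,0.375,0,0,0]
    - [-0.085,0.375,0.05,0,0]
    - [-0.085,0.375,0.12,0,0]
    - [-0.085,0.375,0.2,0,0]
    - [-0.085,0.375,0.2,0,0]
    - [-0.085,0.375,0.2,0,0]

```text
t: 17.82
tcp_pos: [0.5278, -0.0737, 0.1211]
tcp_rot: [3.141, -0.0, 0.124]
contact_force: [-0.7, -0.3, -0.3]
grip_width: 0.0003
grasp_force: 0.0
```

```bash
python3 go.py .5293 -.0735 .099 7.1  .527 -.074 .056 7.1
python3 - <<'E'
from m import *
out=[]
for n in('top','scene'):
    im,d=env.get_image(n); C=cloud(n,d)
    P=sel(C,[.4,.7,-.02,.18],.075,.088); print(n,rect(P[:,:2]),np.percentile(P[:,2],[5,50,95]))
    u,v=proj(n,[.543,.03,.1])[0].astype(int); out.append(cv2.resize(im[max(0,v-75):v+75,u-95:u+95],(400,316)))
cv2.imwrite('pics/nest.png',np.hstack(out))
E
```

```text
t 17.825 [ 0.5278 -0.0737  0.1211] yaw 7.1 roll/pitch [ 3.14133234e+00 -3.86556221e-04] j6 1.1644171324933246
[0.0037, -0.0001, 0.0552] -0.0
[-0.0022, 0.0004, 0.1627] -0.0
top (array([543.8,  79.1]), array([ 60.8, 150.4]), 7.5) [0.08000441 0.08356049 0.08686596]
scene (array([542.8,  78.9]), array([ 59.9, 160.6]), 7.3) [0.07817989 0.08230576 0.08625003]
```

View pics/nest.png

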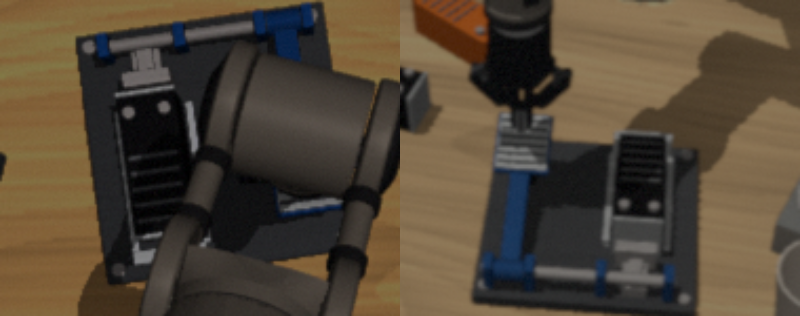

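The module lies flat between the rails, with its top at about 84 mm and its centre on the nest. The shut fingers stand over the tread, at (520,120) in the right half. Now I'll press the treadle.

Emit:
apply_moves:
  increments:
    - [0,0,0.03,0,0]
    - [0,0,0.06,0,0]
    - [0,0,0.085,0,0]
    - [0,0,0.11,0,0]
    - [0,0,0.13,0,0]
    - [-0.002,0,0.145,0,0]
    - [-0.003,0,0.155,0,0]
    - [-0.003,0,0.155,0,0]

```text
t: 18.92
tcp_pos: [0.5257, -0.0738, 0.0581]
tcp_rot: [-3.141, 0.002, 0.124]
contact_force: [-3.6, 0.2, 5.5]
grip_width: 0.0001
grasp_force: 2.8
```

Emit:
apply_moves:
  increments:
    - [0,0,0.004,0,0]
    - [0,0,0.008,0,0]
    - [0,0,0.012,0,0]
    - [0,0,0.012,0,0]

```text
t: 19.42
tcp_pos: [0.5255, -0.0738, 0.0552]
tcp_rot: [3.141, 0.001, 0.124]
contact_force: [-8.7, 0.5, 22.5]
grip_width: -0.0001
grasp_force: 11.0
```

At the stop: the force jumped from 5.5 to 22.5 N at z 55 mm. Hold there, then lift slowly.

Emit:
apply_moves:
  increments:
    - [0,0,0.001,0,0]
    - [0,0,0.001,0,0]
    - [0,0,0.001,0,0]
    - [0,0,0.001,0,0]
    - [0,0,0.001,0,0]
    - [0,0,0.001,0,0]
    - [0,0,0.001,0,0]
    - [0,0,0.001,0,0]

```text
t: 20.42
tcp_pos: [0.5255, -0.0738, 0.0551]
tcp_rot: [3.141, 0.001, 0.124]
contact_force: [-9.3, 0.5, 25.2]
grip_width: -0.0001
grasp_force: 12.2
```

```bash
python3 - <<'E'
from m import *
s=env.state();print(s['tcp_pos'],s['contact_force'])
for n in('top','scene'):
    im,d=env.get_image(n); C=cloud(n,d)
    print(n,rect(sel(C,[.4,.7,-.02,.18],.075,.088)[:,:2]),'tread',np.median(sel(C,[.47,.59,-.13,-.02],.04,.12)[:,2]))
E
```

```text
[ 0.52554305 -0.07382779  0.05509904] [-9.34156813  0.53091753 25.2038379 ]
top (array([534.8,  78.3]), array([ 60.8, 150.3]), 7.0) tread 0.05467472944817181
scene (array([535.3,  78.1]), array([ 59.8, 157.2]), 7.1) tread 0.05596800073517655
```

Emit:
apply_moves:
  increments:
    - [0,0,-0.03,0,0]
    - [0.003,0,-0.06,0,0]
    - [0.003,0,-0.1,0,0]
    - [0.003,0,-0.14,0,0]
    - [0.003,0,-0.2,0,0]
    - [0.003,0,-0.3,0,0]
    - [0,0,-0.42,0,0]
    - [-0.1,0.15,-0.42,0,0]
    - [-0.2,0.3,-0.42,0,0]
    - [-0.25,0.5,-0.42,0,0]

```text
t: 21.78
tcp_pos: [0.4573, -0.2479, 0.2218]
tcp_rot: [-3.141, 0.001, 0.125]
contact_force: [1.9, -0.7, 0.4]
grip_width: 0.0002
grasp_force: 0.0
```

Emit:
apply_moves:
  increments:
    - [-0.05,0.15,0,0,0]
    - [-0.1,0.3,0,0,0]
    - [-0.1,0.3,0,0,0]
    - [-0.1,0.3,0,0,0]

```text
t: 22.28
tcp_pos: [0.4335, -0.3706, 0.221]
tcp_rot: [-3.14, 0.001, 0.123]
contact_force: [0.9, 1.3, 0.1]
grip_width: -0.0003
grasp_force: 0.0
```

```bash
python3 - <<'E'
from m import *
for n in('top','scene'):
    im,d=env.get_image(n); C=cloud(n,d); cv2.imwrite(f'pics/{n}_end.png',im)
    print(n,'mod',rect(sel(C,[.4,.7,-.02,.18],.075,.088)[:,:2]),'tread',np.median(sel(C,[.47,.59,-.13,-.02],.08,.12)[:,2]),'jaw',rect(sel(C,[.6,.69,.04,.14],.05,.07)[:,:2]))
    print(' knob',rect(sel(C,[.45,.57,.28,.4],.095,.112)[:,:2]),'short',rect(sel(C,[.33,.51,-.39,-.2],.058,.069)[:,:2]))
print(env.state()['contact_force'])
E
```

```text
top mod (array([534.8,  78.3]), array([ 60.8, 150.4]), 7.0) tread 0.09910939914031039 jaw (array([673.7,  90.1]), array([ 26.4, 101. ]), 95.3)
 knob (array([511.5, 341. ]), array([21.9, 57.4]), 163.5) short (array([ 418.7, -297.5]), array([ 59.9, 106. ]), 82.3)
scene mod (array([536.6,  78.3]), array([ 59.7, 160.7]), 7.0) tread 0.09624773758360426 jaw (array([673.2,  89.8]), array([ 28.1, 100.1]), 91.5)
 knob (array([513.5, 340.6]), array([20.9, 59.9]), 164.2) short (array([ 421.6, -297.2]), array([ 69.3, 110.1]), 81.5)
[-0.10727592 -0.41901231  0.06266254]
```

View pics/top_end.png

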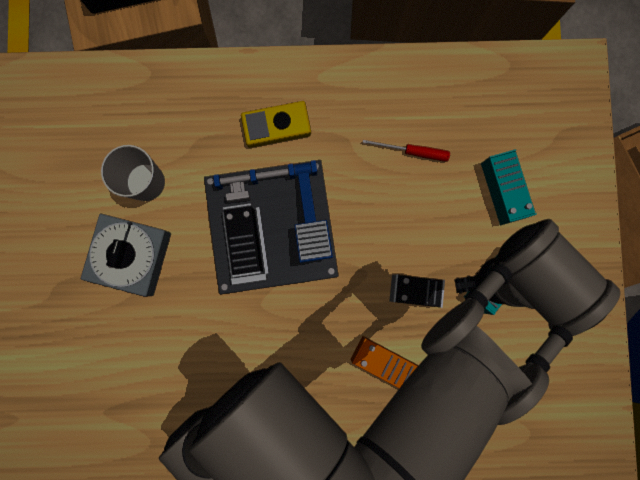

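The final top view shows the module in the nest (243,243), pushed towards the stop. The treadle is up (313,241), the pointer is on zero (128,232), and the bystanders haven't moved.

```bash
python3 -c "
from plant import env
print(env.finish_job())"
```

```text
the job is handed in; nothing more can be done
None
```

The job is handed in after about 22 s: the knob was set to zero with the nest empty, the long module was set flat in the nest, and the treadle was pressed to its stop, held about 1 s and sprang back; the bystanders I could see in the final view hadn't moved.

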